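Clear the cufflink case from the die rack and rack the die plate

ROBOT

A 6-joint arm with a two-finger parallel gripper is mounted at the origin on the work surface. World frame = base frame: x ahead of the robot, y to its left, z up, the work surface at z = 0. Lengths are in mm, angles in rad, forces in N, time in s.
With the tool pointing down it reaches from about 300 to 775 mm from the base axis. Payload 14.6 kg.
Tool frame: the origin (TCP) lies at the very end of the fingers, on their centre line; the grasp point (between the pads) lies 19 mm behind it; z points along the fingers, y is the line along which they close (so a half turn about z gives the same grasp; the last joint's range is limited). The gripper opens to 94 mm and grips with 3 to 60 N. Pads are 16 mm wide; open, the fingers measure 119 mm over their backs; the gripper's body (75 mm by 177 mm) begins 78 mm behind the grasp point.
Start: joints at [-1.255, 0.3, 1.521, -0, 1.321, -0.067], TCP at [205.428, -510.185, 205.446] pointing down, gripper open.
Joint ranges: [-3.03, 3.03], [-0.79, 2.21], [0.23, 2.52], [-1.04, 4.18], [0, 3.07], [-2.55, 2.55]. Speed limits (rad/s): [2.22, 2.22, 2.57, 3.14, 3.14, 3.14].

INTERFACE

Orientations are given as [roll, pitch, yaw] about the fixed x, y, z axes, in that order (R = Rz(yaw) Ry(pitch) Rx(roll)).
In Python, from cell import manip gives the robot as it stands.
- The arm moves only by the tool servo_tool, never from a script. Its argument "rows" is a list of rows, each a list of 7 numbers: the turn, a rotation vector about the world's x, y, z in degrees, then the shift along the world's x, y, z in mm, then the closure, from 0 (fully open) to 1 (shut). In form: [[rx, ry, rz, dx, dy, dz, fingers], ...]. A call has 1 to 20 rows; each row shifts and turns the commanded pose from where the row before left it; what a row does not reach is not made up. A row lasts 1/8 s, in which the tool goes at most 62.5 mm and 10.7 degrees, less where a joint would pass 70% of its speed; a pose out of reach is approached as far as the arm can. A call with a gripper value outside its range is refused whole. The fingers move at their own pace and stop on an object; "grip_force" is the grip in N (left out, the last holds). Time passes only in rows, so rows that do not move let the fingers close. It gives the time, the measured TCP pose, the force, the opening and the grip force at its end, in the units of the state.
- manip.read_state(): the state, without advancing time (a new reading comes with each control period).
- manip.camera(name): name is "side" or "top" or "wrist"; returns the picture (400x640x3 uint8, red, green, blue); there is no depth.
- manip.camera_info(name): a dict with "fx", "fy", "cx", "cy" (pixels), "D" ([k1, k2, p1, p2, k3] as OpenCV has them; the pictures are not rectified), "position" and "rotation" of the camera in the world; the wrist camera has in their place "T_tool_cam" (4x4, takes a point from camera to tool coordinates, whose origin is the TCP and whose axes are the flange's). Camera axes: x right, y down, z forward; pixel columns grow to the right and rows downward; lengths in mm; the calibration is good to about 2 mm. A picture is of the moment at which its call begins: read the wrist's pose just before it. camera_info takes no time and is no camera call.
- manip.sign_off(): hands the job in; it is judged then, once.
The state is a dict: "clock": time; "joints": joint angles; "qd": joint speeds; "effort": joint torques, N m; "eef_pos": TCP position; "eef_rot": TCP orientation; "wrist_force": force on the tool from outside, world axes, zero at the start; "moment": the same for the moment, N m; "finger_gap": finger opening in mm; "finger_force": force on a finger pad.
Only numpy, scipy, OpenCV 4.12 (cv2) and the standard library are available. Lean on these libraries where they do the work, as an engineer would, in place of code of your own. Each camera call takes 0.05 s, during which the arm holds its last target. There are 200 camera calls.

TASK

A customer's cufflink case has been left standing in one of the three slots of the die-plate rack in the low green cabinet. Slide the cabinet's glass door open, take the case out and lay it flat in the wooden tray, then take the die plate leaning on the easel and stand it on edge in the slot you freed, and slide the glass door fully shut again. Leave the two plates already in the rack and the small things on the bench where they are.

Things in the scene. Friction and masses are not known exactly. Their poses are not given: they have to be found in the camera images.
- cabinet: low fixed green steel cabinet, 250 (x) by 260 (y) by 96 high, origin at the centre of its underside, yaw varies a little. Walls 5 thick, inner floor at z=5. The half towards its -y holds the rack under the sliding glass door; the other half holds jars under fixed glass (top z=96). With the door fully open the clear opening is y -125 to -10, x -120 to +120.
- slot_mid (a point): centre of the bottom of the rack's middle slot (cabinet x=0, y=-66, z=5). The other two slots lie 56 mm either side of it along cabinet x. Each slot is 17 wide (x), runs 90 along y between two wooden bars 6 thick with rounded tops at z=33; its bottom is the cabinet floor. Axes as the cabinet's.
- door (a joint): sliding glass door on top of the cabinet, in m: 0 shut, 0.12 fully open; it slides towards cabinet +y over the fixed glass and starts slightly ajar. Plate 246 by 132 by 6 mm, underside at z=98, top at z=104; stays where it is left, light friction (about 1.2 N).
- door_knob (a point): centre of the top of the door's round steel knob: upright cylinder 22 mm diameter, 28 mm tall, standing on the glass (its top at cabinet z=132; at cabinet x=0, y=-64 mm plus the door opening).
- cufflink_case: the obstacle: slim silver-coloured steel cufflink case with rounded edges, a seam and small hinges, 12 thick (own x) by 58 wide (own y) by 74 tall (own z), 90 g; smaller than the plates. Stands on edge in one of the three slots, its x along cabinet x. Origin at the centre of its lower edge face.
- case_center (a point): geometric centre of the cufflink case
- die_plate: aluminium snap-die plate, 12 thick (own x) by 80 wide (own y) by 85 tall (own z), rows of round dimples on its faces, 200 g. Origin at the centre of its lower edge face. At the start it leans on the easel, 0.52 rad from vertical, top edge away from the robot (easel +x); its top edge is free to pinch at the middle.
- die_plate_center (a point): geometric centre of the leaning die plate (42.5 mm up from its origin)
- rack_plate_a: aluminium snap-die plate, 12 thick (own x) by 80 wide (own y) by 85 tall (own z), rows of round dimples on its faces, 200 g, already standing in a slot of the rack. Origin at the centre of its lower edge face.
- rack_plate_b: aluminium snap-die plate, 12 thick (own x) by 80 wide (own y) by 85 tall (own z), rows of round dimples on its faces, 200 g, already standing in another slot. Origin at the centre of its lower edge face.
- rack_plate_a_center (a point): geometric centre of that plate
- rack_plate_b_center (a point): geometric centre of that plate
- easel: small wooden easel fixed to the bench, foot 90 by 90 by 8 mm. Origin on the bench below the ledge (the plate's lower edge rests 22 mm above it). Its two uprights (10 mm wide, at own y=-33 and +33, 56 mm between them) lean towards own +x (away from the robot) by 0.52 rad and reach 63 mm up along the plate's back; a 7 mm lip holds the plate's front. It stands left or right of the cabinet.
- tray: shallow dark wooden tray fixed to the bench, 150 (x) by 130 (y) by 20 mm high, walls and floor 4 mm, origin at the centre of its underside. It stands on the other side of the cabinet from the easel.
- snap_die: bystander: brass snap press die, 38 mm diameter foot, 44 mm tall, upright
- toggle: bystander: bone toggle, 48 mm long, 17 mm thick, lying
- buckle: bystander: flat gilt buckle, 44 by 55 by 6 mm, lying
There are look-alikes about, which are no part of the job. Leave any blue or pink look-alike of the die_plate alone.

How it is judged:
By the outcome, as a careful person would: the job done as asked, in the order asked, and still so for the second after the job is handed in, with the robot touching nothing.
It also fails if it takes over 72 s, if anything falls off the work surface, if the arm or the gripper's body presses on something with over 40 N, if the wrist force passes 120 N, or if a joint passes its speed limit or range.

## Working session

There is one attempt and no reset: what is moved stays moved. The work goes in short steps, Python scripts to look and compute and a tool call to move; the robot and the scene stay as the last step left them, time stands still between calls to the robot, and variables do not carry over. Pictures are saved under pics/ and viewed, at most 14 in all, crops included, and the job is handed in when it is done.

Besides the shell and the picture viewer there is one more tool, called after "Emit:" by a JSON object that holds its "method" and its "body". servo_tool: Moves the arm, as the interface text tells. Its arguments: {"type":"object","properties":{"rows":{"type":"array","items":{"type":"array","items":{"type":"number"}}},"grip_force":{"type":"number"}},"required":["rows"]}

```bash
mkdir -p pics; ls
python3 - <<'E'
from cell import manip
import cv2,numpy as np
np.set_printoptions(precision=4,suppress=True)
for n in("top","side"):
    im=manip.camera(n); cv2.imwrite(f"pics/{n}0.png",cv2.cvtColor(im,cv2.COLOR_RGB2BGR)); i=manip.camera_info(n)
    print(n,i)
print(manip.camera_info("wrist")); print(manip.read_state())
E
```

```text
pics
top {'fx': 411.50172246553575, 'fy': 411.50172246553575, 'cx': 317.66813130736443, 'cy': 199.01970660269623, 'D': array([-0.0455,  0.    ,  0.    ,  0.    ,  0.    ]), 'position': array([ 464.1235,  -52.2418, 1090.4266]), 'rotation': array([-3.0173,  0.0292, -1.5416])}
side {'fx': 520.2708812943455, 'fy': 520.2708812943455, 'cx': 310.96240704758986, 'cy': 200.6689041558498, 'D': array([-0.0036,  0.    ,  0.    ,  0.    ,  0.    ]), 'position': array([ 157.2119, 1161.073 , 1045.1308]), 'rotation': array([-2.2102,  0.0074, -2.8225])}
{'fx': 328.9181419124658, 'fy': 328.9181419124658, 'cx': 322.85873708417154, 'cy': 202.53714640478051, 'D': array([-0.0603,  0.    ,  0.    ,  0.    ,  0.    ]), 'T_tool_cam': array([[  -0.0003,   -0.9575,   -0.2884,   84.2333],
       [   1.    ,   -0.0001,   -0.0006,    0.5267],
       [   0.0006,   -0.2884,    0.9575, -179.2295],
       [   0.    ,    0.    ,    0.    ,    1.    ]])}
{'clock': 0.1, 'joints': array([-1.2546,  0.3004,  1.5215,  0.    ,  1.3207, -0.0666]), 'qd': array([-0.0005, -0.003 , -0.004 ,  0.0001,  0.0006,  0.001 ]), 'effort': array([  0.0027, -53.2636, -35.3279,   0.071 ,   0.0235,  -0.0001]), 'eef_pos': array([ 205.3765, -509.9627,  204.9484]), 'eef_rot': array([-3.1406, -0.0001,  0.3828]), 'wrist_force': array([ 0.9463, -0.0081,  0.2239]), 'moment': array([-0.0342, -0.0238, -0.002 ]), 'finger_force': 0.0, 'finger_gap': 93.73584170123443}
```

View pics/top0.png

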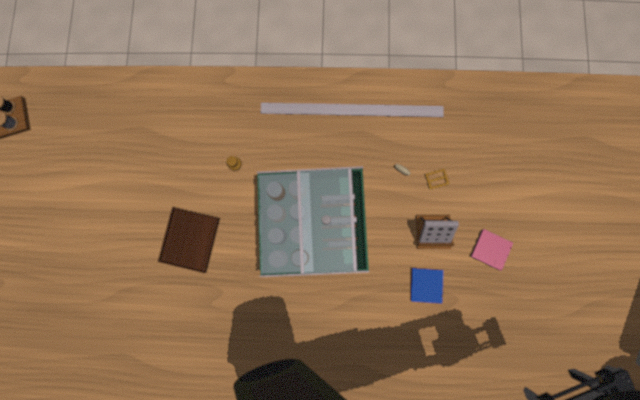

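View pics/side0.png

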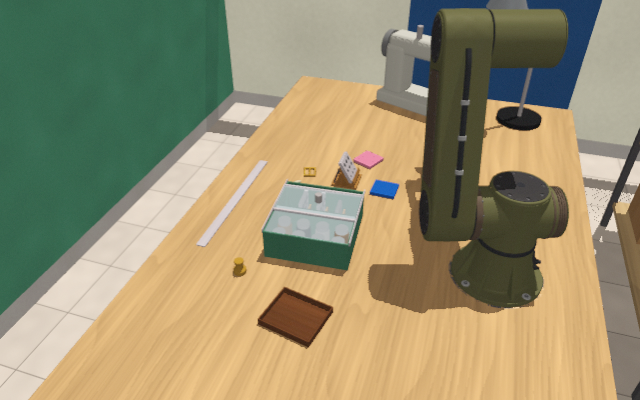

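The top view shows the cabinet at about (312,222), with the door slightly ajar, the knob near (327,220), and rack items at rows 200/220/243. The tray is near (190,240), the easel and plate near (437,232), the look-alikes at (427,285) and (492,250), the snap die at (233,162), the toggle at (402,169) and the buckle at (436,179). The side view agrees.

```bash
cat > h.py <<'E'
from cell import manip
import cv2,numpy as np
from scipy.spatial.transform import Rotation as Ro
np.set_printoptions(precision=2,suppress=True)
def cam(n,st=None):
    i=manip.camera_info(n); K=np.array([[i['fx'],0,i['cx']],[0,i['fy'],i['cy']],[0,0,1]])
    if n=='wrist':
        st=st or manip.read_state(); T=np.eye(4);T[:3,:3]=Ro.from_euler('xyz',st['eef_rot']).as_matrix();T[:3,3]=st['eef_pos']
        T=T@np.array(i['T_tool_cam']); R,p=T[:3,:3],T[:3,3]
    else: R,p=Ro.from_euler('xyz',i['rotation']).as_matrix(),np.array(i['position'])
    return K,np.array(i['D']),R,p
def rays(c,px):
    K,D,R,p=c; u=cv2.undistortPoints(np.array(px,float).reshape(-1,1,2),K,D).reshape(-1,2)
    return np.c_[u,np.ones(len(u))]@R.T
def onz(c,px,z):
    d=rays(c,px); return c[3]+d*((z-c[3][2])/d[:,2])[:,None]
def proj(c,P):
    K,D,R,p=c; return cv2.projectPoints((np.array(P,float).reshape(-1,3)-p)@R,np.zeros(3),np.zeros(3),K,D)[0].reshape(-1,2)
def tri(c1,a,c2,b):
    d1,d2=rays(c1,[a])[0],rays(c2,[b])[0]; A=np.c_[d1,-d2]; s=np.linalg.lstsq(A,c2[3]-c1[3],rcond=None)[0]
    x,y=c1[3]+s[0]*d1,c2[3]+s[1]*d2; return (x+y)/2,np.linalg.norm(x-y)
def shot(n,name):
    c=cam(n); im=cv2.cvtColor(manip.camera(n),cv2.COLOR_RGB2BGR); cv2.imwrite(f'pics/{name}.png',im); return c,im
def world(cab,P):
    x,y,w=cab; P=np.array(P,float).reshape(-1,3); c,s=np.cos(w),np.sin(w); return np.c_[x+c*P[:,0]-s*P[:,1],y+s*P[:,0]+c*P[:,1],P[:,2]]
E
python3 - <<'E'
from h import *
c=cam('top'); im=cv2.imread('pics/top0.png'); hsv=cv2.cvtColor(im,cv2.COLOR_BGR2HSV)
print('cab corners z96',onz(c,[(257,173),(362,168),(368,271),(259,275)],96)[:,:2].tolist())
print('knob',onz(c,[(327,220)],132)); print('easel',onz(c,[(437,232)],22)); print('top edge',onz(c,[(440,220)],96))
m=cv2.inRange(hsv,(0,60,0),(20,255,90)); m[:, :150]=0; m[:,225:]=0; m[:195]=0;m[280:]=0
ct=max(cv2.findContours(m,0,2)[0],key=cv2.contourArea); b=cv2.boxPoints(cv2.minAreaRect(ct)); print('tray px',b,onz(c,b,15))
cr=im[150:310,240:500]; cv2.imwrite('pics/topc.png',cv2.resize(cr,None,fx=3,fy=3,interpolation=3))
E
```

```text
cab corners z96 [[648.4389566131799, 132.10793883475554], [666.9928174782503, -126.16835249261135], [417.97590555024306, -144.50250074442545], [400.473670476377, 115.67092348318776]]
knob [[534.34 -44.01 132.  ]]
easel [[ 518.86 -327.68   22.  ]]
top edge [[ 544.14 -315.97   96.  ]]
tray px [[158.   261.  ]
 [171.76 205.94]
 [219.29 217.82]
 [205.53 272.88]] [[422.22 399.23  15.  ]
 [568.99 372.48  15.  ]
 [540.83 241.85  15.  ]
 [395.91 270.08  15.  ]]
```

View pics/topc.png

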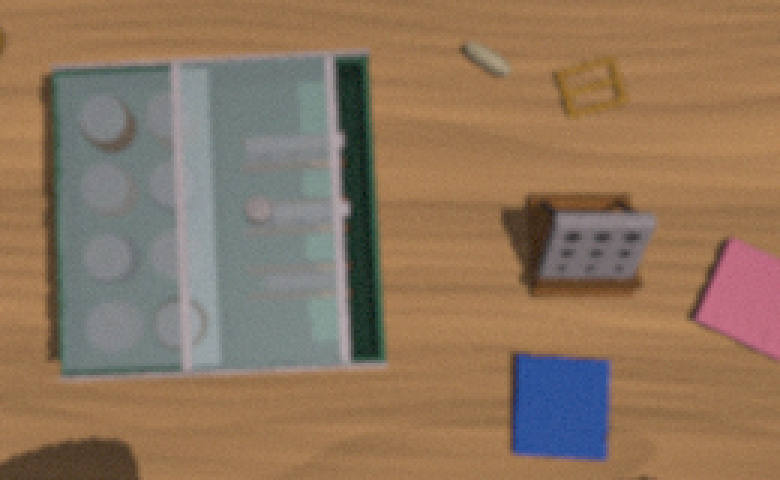

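The crop shows the knob at (258,209) and three rack items at crop rows 150, 212 and 283. The leaning plate faces the robot. Next I'll look from close above the cabinet with the wrist camera.

Emit:
{"method": "servo_tool", "body": {"rows": [[0, 0, 6, 27.5, 40, 2, 0.4], [0, 0, 6, 27.5, 40, 2, 0.4], [0, 0, 6, 27.5, 40, 2, 0.4], [0, 0, 6, 27.5, 40, 2, 0.4], [0, 0, 6, 27.5, 40, 2, 0.4], [0, 0, 6, 27.5, 40, 2, 0.4], [0, 0, 6, 27.5, 40, 2, 0.4], [0, 0, 6, 27.5, 40, 2, 0.4], [0, 0, 6, 27.5, 40, 2, 0.4], [0, 0, 6, 27.5, 40, 2, 0.4], [0, 0, 6, 27.5, 40, 2, 0.4], [0, 0, 6, 27.5, 40, 2, 0.4], [0, 0, 0, 0, 0, 0, 0.4], [0, 0, 0, 0, 0, 0, 0.4]]}}

```text
clock: 1.85
eef_pos: [535.1, -30.5, 229.1]
eef_rot: [-3.141, 0.0, 1.639]
wrist_force: [-0.3, -0.3, -0.9]
finger_gap: 56.3
finger_force: 0.0
```

Run:
```python
from h import *
c,im=shot('wrist','w1'); s=manip.read_state(); print(s['eef_pos'],s['eef_rot'],s['finger_gap'],s['clock'],s['joints'])
cab=(533.5,-5.7,.07)
print(proj(c,world(cab,[[-125,-130,96],[125,-130,96],[125,130,96],[-125,130,96],[0,-38,132],[-56,-66,90],[0,-66,90],[56,-66,90]])))
```

```text
[534.97 -30.87 229.22] [-3.14  0.    1.64] 56.622137095350304 1.9 [-0.13  0.25  1.53 -0.    1.36 -0.19]
[[208.58 286.54]
 [438.45 286.09]
 [465.9   21.69]
 [180.05  22.44]
 [323.37 217.61]
 [269.45 229.71]
 [323.37 229.64]
 [377.3  229.49]]
```

View pics/w1.png

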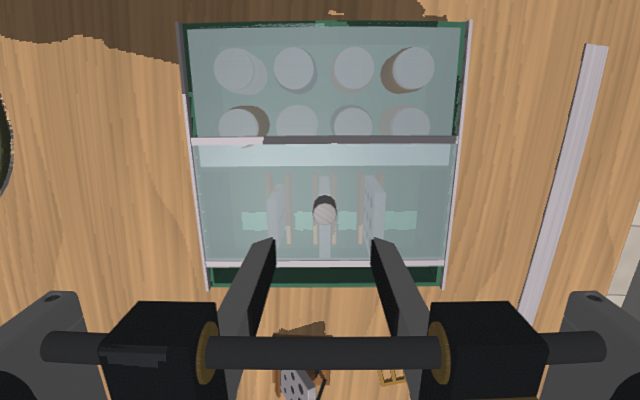

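The wrist view shows the knob top at about (325,214). The cabinet's outer corners are at about (209,289), (441,287), (469,22) and (181,22), within about 2 px of the prediction, and the case appears to be in the middle slot.

Run:
```python
from h import *
c=cam('wrist'); im=cv2.imread('pics/w1.png')
print(onz(c,[(209,289),(441,287),(469,22),(181,22)],96)[:,:2], onz(c,[(325,214)],132))
cv2.imwrite('pics/w1c.png',cv2.resize(im[130:300,170:480],None,fx=2.5,fy=2.5,interpolation=2))
```

```text
[[ 418.06 -147.53]
 [ 670.29 -128.2 ]
 [ 652.06  132.34]
 [ 400.59  115.38]] [[537.32 -40.56 132.  ]]
```

View pics/w1c.png

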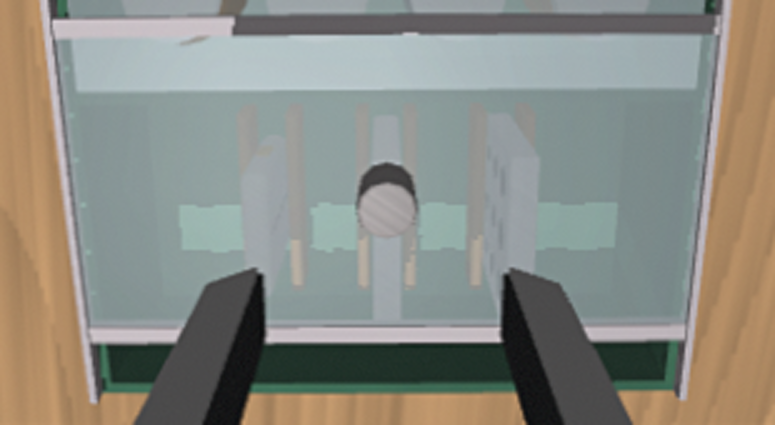

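Emit:
{"method": "servo_tool", "body": {"rows": [[0, 0, 0, 1, -5, -30, 0.5], [0, 0, 0, 1, -5, -30, 0.5], [0, 0, 0, 0, 0, -30, 0.55], [0, 0, 0, 0, 0, -30, 0.55], [0, 0, 0, 0, 0, 0, 0.85], [0, 0, 0, 0, 0, 0, 0.85], [0, 0, 0, 0, 0, 0, 0.85], [0, 0, 0, 0, 0, 0, 0.85], [0, 0, 0, 0, 0, 0, 0.85]], "grip_force": 20}}

```text
clock: 3.02
eef_pos: [537.0, -40.6, 110.8]
eef_rot: [-3.141, 0.001, 1.639]
wrist_force: [-7.9, -1.4, 4.0]
finger_gap: 21.3
finger_force: 20.0
```

Emit:
{"method": "servo_tool", "body": {"rows": [[0, 0, 0, -0.5, 8, 0, 0.85], [0, 0, 0, -1, 16, 0, 0.85], [0, 0, 0, -1.2, 16, 0, 0.85], [0, 0, 0, -1.2, 16, 0, 0.85], [0, 0, 0, -1.2, 16, 0, 0.85], [0, 0, 0, -0.8, 12, 0, 0.85], [0, 0, 0, -0.5, 6, 0, 0.85], [0, 0, 0, 0, 0, 0, 0.85]]}}

```text
clock: 4.03
eef_pos: [530.4, 49.7, 110.9]
eef_rot: [-3.141, 0.001, 1.64]
wrist_force: [-10.6, -1.8, 6.7]
finger_gap: 21.7
finger_force: 20.0
```

Emit:
{"method": "servo_tool", "body": {"rows": [[0, 0, 0, 0, 0, 0, 0.5], [0, 0, 0, 0, 0, 0, 0.5], [0, 0, 0, 0, 0, 30, 0.5], [0, 0, 0, 0, 0, 40, 0.5], [0, 0, 0, -8, -30, 30, 0.5], [0, 0, 0, -8, -30, 0, 0.5], [0, 0, 0, -8, -30, 0, 0.5], [0, 0, 0, 0, 0, 0, 0.5], [0, 0, 0, 0, 0, 0, 0.5]]}}

```text
clock: 5.15
eef_pos: [507.2, -39.8, 209.7]
eef_rot: [3.141, -0.0, 1.639]
wrist_force: [-0.2, 1.1, 0.8]
finger_gap: 46.9
finger_force: 0.0
```

Run:
```python
from h import *
c,im=shot('wrist','w2'); s=manip.read_state(); print(s['eef_pos'],s['finger_gap'],s['clock'],s['wrist_force'])
ct,it=shot('top','top2')
cab=(535,-6.5,.071)
P=[]
for x in(-56,0,56): P+=[[x,-66,90],[x,-106,90],[x,-26,90]]
print(proj(c,world(cab,P+[[-56,-66,79],[-56,-95,79],[-56,-37,79],[0,56,132]])))
cv2.imwrite('pics/w2c.png',cv2.resize(im[100:320,180:480],None,fx=2.5,fy=2.5,interpolation=2))
```

```text
[507.29 -39.57 209.6 ] 46.92037854176983 5.2 [ 0.23 -0.03  0.26]
[[296.43 230.88]
 [297.5  267.68]
 [295.31 191.19]
 [353.84 230.7 ]
 [352.82 267.5 ]
 [354.89 191.01]
 [410.92 230.41]
 [407.83 267.1 ]
 [414.09 190.88]
 [297.25 226.83]
 [297.99 253.07]
 [296.5  199.17]
 [362.73  99.6 ]]
```

View pics/w2c.png

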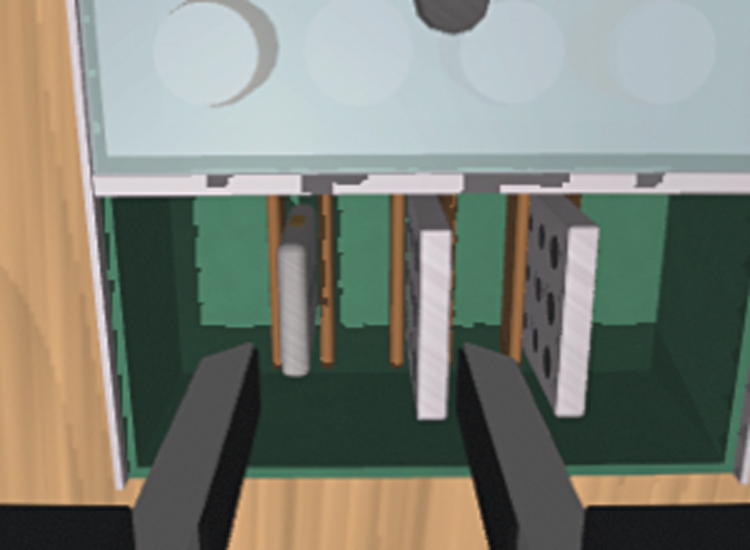

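The door is open. The case, with rounded top and a hinge, stands in the robot-side slot (cabinet x=-56). Its top runs over image x≈298, y 197–250, so its centre is near world (484,-73). The plates are in the middle and far slots. Going down to grasp the case.

Emit:
{"method": "servo_tool", "body": {"rows": [[0, 0, 0, -12, -17, 0, 0.5], [0, 0, 0, -11, -17, -20, 0.5], [0, 0, 0, 0, 0, -40, 0.5], [0, 0, 0, 0, 0, -40, 0.5], [0, 0, 0, 0, 0, -40, 0.5], [0, 0, 0, 0, 0, -24, 0.5], [0, 0, 0, 0, 0, 0, 0.95], [0, 0, 0, 0, 0, 0, 0.95], [0, 0, 0, 0, 0, 0, 0.95], [0, 0, 0, 0, 0, 0, 0.95], [0, 0, 0, 0, 0, 0, 0.95]], "grip_force": 30}}

```text
clock: 6.62
eef_pos: [484.4, -74.3, 46.2]
eef_rot: [3.141, 0.0, 1.639]
wrist_force: [-1.7, -0.3, 6.5]
finger_gap: 11.8
finger_force: 30.0
```

Emit:
{"method": "servo_tool", "body": {"rows": [[0, 0, 0, 0, 0, 20, 0.95], [0, 0, 0, 0, 0, 40, 0.95], [0, 0, 0, 0, 0, 40, 0.95], [0, 0, 0, 0, 0, 40, 0.95], [0, 0, 0, 0, 15, 14, 0.95], [0, 0, 0, 0, 30, 0, 0.95], [0.35, -5, 0, 2, 44, 0, 0.95], [0.35, -5, 0, 2, 44, 0, 0.95], [0.35, -5, 0, 2, 44, 0, 0.95], [0.35, -5, 0, 2, 44, 0, 0.95], [0.35, -5, 0, 2, 44, 0, 0.95], [0.35, -5, 0, 2, 44, 0, 0.95], [0.35, -5, 0, 2, 44, -10, 0.95], [0.35, -5, 0, 2, 33, -20, 0.95], [0.35, -5, 0, 0, 10, -30, 0.95], [0, 0, 0, 0, 0, -40, 0.95], [0, 0, 0, 0, 0, -20, 0.95], [0, 0, 0, 0, 0, 0, 0.95]]}}

```text
clock: 8.88
eef_pos: [505.3, 318.4, 104.2]
eef_rot: [2.415, 0.004, 1.636]
wrist_force: [-0.0, -0.0, -0.9]
finger_gap: 11.9
finger_force: 30.0
```

Run:
```python
from h import *
s=manip.read_state(); print(s['eef_pos'],s['finger_gap'],s['clock'],s['wrist_force'],s['joints'])
print(Ro.from_euler('xyz',s['eef_rot']).as_matrix())
c,im=shot('side','s3'); 
cv2.imwrite('pics/s3c.png',cv2.resize(im[170:390,180:480],None,fx=2,fy=2,interpolation=2))
```

```text
[505.32 318.43 104.17] 11.902450974238608 8.875 [-0.03 -0.04 -0.88] [ 0.67  0.31  1.96 -1.04  0.46  1.47]
[[-0.07  0.75  0.66]
 [ 1.    0.05  0.04]
 [-0.    0.66 -0.75]]
```

View pics/s3c.png

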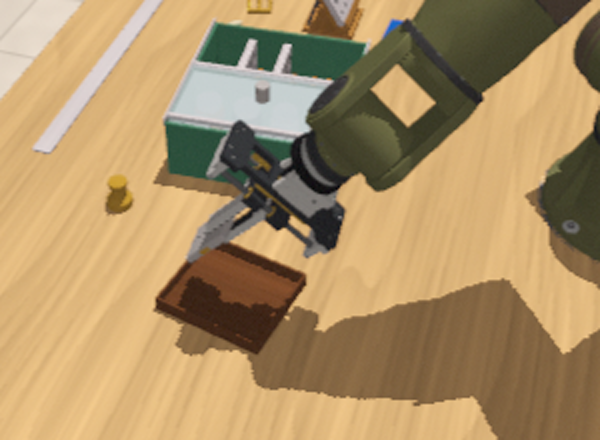

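The side view shows the case held over the tray (tray at about (230,295) in the crop), with its tilt stopped at 41° because joint 4 is at its limit. I'll turn 10° toward radial to relieve it, then lower.

Emit:
{"method": "servo_tool", "body": {"rows": [[0, 0, 5, -5, 3, 0, 0.95], [0, 0, 5, -5, 3, 0, 0.95], [0, 0, 0, 0, 0, -20, 0.95], [0, 0, 0, 0, 0, -20, 0.95], [0, 0, 0, 0, 0, -13, 0.95], [0, 0, 0, 0, 0, -6, 0.95], [0, 0, 0, 0, 0, -3, 0.95], [0, 0, 0, 0, 0, 0, 0.95]]}}

```text
clock: 9.93
eef_pos: [502.8, 326.0, 63.8]
eef_rot: [2.457, -0.003, 1.814]
wrist_force: [-0.0, -1.3, -0.3]
finger_gap: 11.8
finger_force: 30.0
```

Run:
```python
from h import *
s=manip.read_state(); print(s['eef_pos'],s['finger_gap'],s['clock'],s['wrist_force'],s['joints'])
print(Ro.from_euler('xyz',s['eef_rot']).as_matrix())
```

```text
[502.76 326.04  63.81] 11.80814411483164 9.925 [-0.02 -1.27 -0.35] [ 0.62  0.36  1.99 -1.04  0.27  1.32]
[[-0.24  0.75  0.61]
 [ 0.97  0.18  0.15]
 [ 0.    0.63 -0.77]]
```

Joint 4 sits at its limit because a forward tilt drives q5 towards 0. I'll raise and tilt the other way instead, with the gripper body outward.

Emit:
{"method": "servo_tool", "body": {"rows": [[0, 0, 0, 0, 0, 30, 0.95], [-1.97, 8.15, 0, -3.2, -0.8, 30, 0.95], [-1.97, 8.15, 0, -3.2, -0.8, 0, 0.95], [-1.97, 8.15, 0, -3.2, -0.8, 0, 0.95], [-1.97, 8.15, 0, -3.2, -0.8, 0, 0.95], [-1.97, 8.15, 0, -3.2, -0.8, 0, 0.95], [-1.97, 8.15, 0, -3.2, -0.8, 0, 0.95], [-1.97, 8.15, 0, -3.2, -0.8, 0, 0.95], [-1.97, 8.15, 0, -3.2, -0.8, 0, 0.95], [-1.97, 8.15, 0, -3.2, -0.8, 0, 0.95], [-1.97, 8.15, 0, -3.2, -0.8, 0, 0.95], [0, 0, 0, 0, 0, 0, 0.95], [0, 0, 0, 0, 0, 0, 0.95]]}}

```text
clock: 11.55
eef_pos: [477.1, 313.1, 111.0]
eef_rot: [-2.442, 0.017, 1.818]
wrist_force: [-0.0, 0.0, -1.6]
finger_gap: 11.5
finger_force: 30.0
```

Run:
```python
from h import *
s=manip.read_state(); print(s['eef_pos'],s['finger_gap'],s['clock'],s['wrist_force'],s['joints'])
print(Ro.from_euler('xyz',s['eef_rot']).as_matrix())
```

```text
[477.12 313.12 110.97] 11.530240836058594 11.55 [-0.    0.05 -1.58] [0.46 0.87 1.01 0.13 1.95 0.22]
[[-0.24  0.74 -0.62]
 [ 0.97  0.18 -0.17]
 [-0.02 -0.64 -0.76]]
```

Emit:
{"method": "servo_tool", "body": {"rows": [[-1.4, 5.8, 0, -3, 3, -20, 0.95], [0, 0, 0, -3, 2, -20, 0.95], [0, 0, 0, 0, 0, -16, 0.95], [0, 0, 0, 0, 0, -9, 0.95], [0, 0, 0, 0, 0, -4, 0.95], [0, 0, 0, 0, 0, 0, 0.95]]}}

```text
clock: 12.3
eef_pos: [471.2, 318.0, 41.9]
eef_rot: [-2.335, 0.015, 1.819]
wrist_force: [-0.8, 0.5, -1.8]
finger_gap: 12.0
finger_force: 30.0
```

Run:
```python
from h import *
s=manip.read_state(); print(s['eef_pos'],s['finger_gap'],s['clock'],s['wrist_force'],s['joints'])
print(Ro.from_euler('xyz',s['eef_rot']).as_matrix())
```

```text
[471.16 317.95  41.92] 11.952401714735213 12.3 [-0.8   0.48 -1.85] [0.46 1.02 0.96 0.15 1.95 0.22]
[[-0.25  0.67 -0.7 ]
 [ 0.97  0.16 -0.19]
 [-0.02 -0.72 -0.69]]
```

Emit:
{"method": "servo_tool", "body": {"rows": [[0, 0, 0, 0, 0, -2, 0.95], [0, 0, 0, 0, 0, 0, 0.72], [0, 0, 0, 0, 0, 0, 0.72], [0, 0, 0, 0, 0, 0, 0.72], [0, 0, 0, 7, 2, 7, 0.72], [0, 0, 0, 7, 2, 7, 0.72], [0, 0, 0, 3, 1, -6, 0.72], [0, 0, 0, 3, 1, -6, 0.72], [0, 0, 0, 2, 0, -6, 0.72], [0, 0, 0, 0, 0, 0, 0.72], [0, 0, 0, 10, 2.5, 10, 0.72], [0, 0, 0, 15, 4, 15, 0.72], [0, 0, 0, 20, 5, 20, 0.72], [0, 0, 0, 25, 6, 25, 0.72], [0, 0, 0, 20, 5, 40, 0.72], [1.4, -5.8, 0, 0, 0, 40, 0.72], [2, -8, 0, 0, 0, 20, 0.72]]}}

```text
clock: 14.42
eef_pos: [573.1, 341.0, 204.6]
eef_rot: [-2.591, 0.015, 1.814]
wrist_force: [1.4, 0.2, 1.1]
finger_gap: 26.1
finger_force: 0.0
```

Run:
```python
from h import *
s=manip.read_state(); print(s['eef_pos'],s['finger_gap'],s['clock'],s['wrist_force'],s['joints'])
print(Ro.from_euler('xyz',s['eef_rot']).as_matrix())
c,im=shot('side','s4'); c2,im2=shot('top','t4'); a=cv2.resize(im[250:360,230:360],(520,440),interpolation=2); b=cv2.resize(im2[195:285,145:245],(280,252),interpolation=2)
o=np.zeros((440,800,3),np.uint8);o[:,:520]=a;o[:252,520:]=b; cv2.imwrite('pics/s4c.png',o)
```

```text
[573.13 341.02 204.6 ] 26.083522628107744 14.425 [1.37 0.23 1.11] [0.44 0.99 0.53 0.11 2.16 0.24]
[[-0.24  0.83 -0.5 ]
 [ 0.97  0.2  -0.14]
 [-0.02 -0.52 -0.85]]
```

View pics/s4c.png

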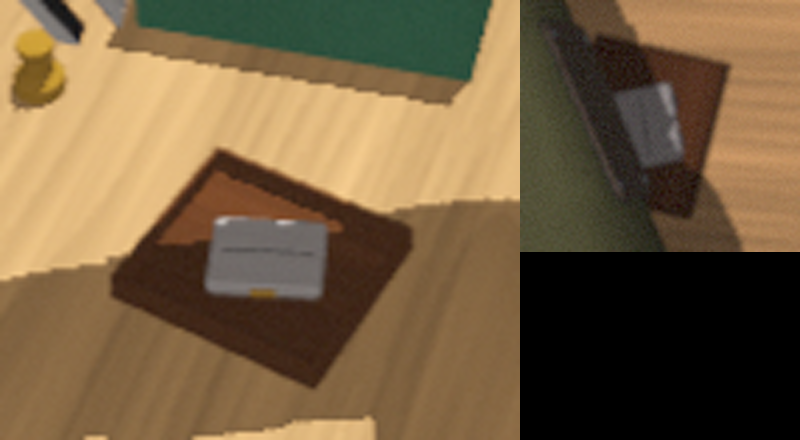

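The case lies flat in the tray, with its lid seam at about (265,255) in the crop. Next I'll travel, still tilted, to look at the leaning plate along its plane.

Emit:
{"method": "servo_tool", "body": {"rows": [[0, 0, -0.6, 0, -20, 0, 0.6], [0, 0, -0.6, 1, -42, 0, 0.5], [0, 0, -0.6, 1, -42, 0, 0.5], [0, 0, -0.6, 1, -42, 0, 0.5], [0, 0, -0.6, 1, -42, 0, 0.5], [0, 0, -0.6, 1, -42, 0, 0.5], [0, 0, -0.6, 1, -42, 0, 0.5], [0, 0, -0.6, 1, -42, 0, 0.5], [0, 0, -0.6, 1, -42, 0, 0.5], [0, 0, -0.6, 1, -42, 0, 0.5], [0, 0, -0.6, 1, -42, 0, 0.5], [0, 0, -0.6, 1, -42, 0, 0.5], [0, 0, -0.6, 1, -42, -10, 0.5], [0, 0, -0.6, 1, -42, -10, 0.5], [0, 0, -0.6, 0, -42, -10, 0.5], [0, 0, -0.6, 0, -20, -10, 0.5], [0, 0, 0, 0, 0, 0, 0.5], [0, 0, 0, 0, 0, 0, 0.5]]}}

```text
clock: 16.77
eef_pos: [586.2, -285.4, 164.3]
eef_rot: [-2.587, 0.015, 1.648]
wrist_force: [0.3, -0.5, 0.5]
finger_gap: 46.7
finger_force: 0.0
```

Run:
```python
from h import *
s=manip.read_state(); print(s['eef_pos'],s['finger_gap'],s['clock'],s['wrist_force'],s['joints'])
print(Ro.from_euler('xyz',s['eef_rot']).as_matrix())
c,im=shot('wrist','w5')
```

```text
[ 586.2  -285.4   164.29] 46.7120244540199 16.775 [ 0.34 -0.47  0.51] [-0.4   0.91  0.76 -0.28  1.95 -0.52]
[[-0.08  0.85 -0.52]
 [ 1.    0.06 -0.05]
 [-0.01 -0.53 -0.85]]
```

View pics/w5.png

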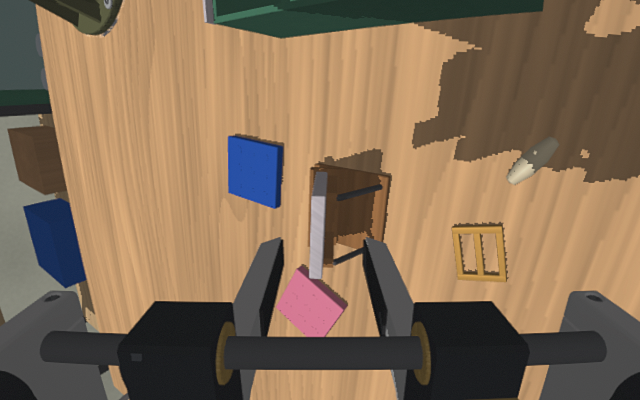

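The view looks along the plate. Its top edge face is a strip from about (320,172) to (316,278), roughly centred between the fingers. Measuring that strip.

Run:
```python
from h import *
c=cam('wrist'); im=cv2.imread('pics/w5.png'); hsv=cv2.cvtColor(im,cv2.COLOR_BGR2HSV)
m=cv2.inRange(hsv,(0,0,110),(180,50,255)); m[:150]=0;m[295:]=0;m[:,:300]=0;m[:,335:]=0
ct=max(cv2.findContours(m,0,2)[0],key=cv2.contourArea); r=cv2.minAreaRect(ct); b=cv2.boxPoints(r); print(r,b)
P=onz(c,b,95.6); print(P); print(P.mean(0)); e=[np.linalg.norm(P[i]-P[(i+1)%4]) for i in range(4)]; print(e)
```

```text
((316.6484680175781, 236.69476318359375), (14.02614688873291, 83.0196304321289), 1.9749339818954468) [[308.21 277.94]
 [311.07 194.97]
 [325.09 195.45]
 [322.23 278.42]]
[[ 532.61 -360.75   95.6 ]
 [ 531.35 -280.1    95.6 ]
 [ 544.98 -277.43   95.6 ]
 [ 547.52 -355.44   95.6 ]]
[ 539.11 -318.43   95.6 ]
[np.float64(80.66421495546845), np.float64(13.885805816479335), np.float64(78.04938657449061), np.float64(15.83509114650209)]
```

The strip measures 80 × 14 mm, as expected for 12 mm seen at the lean, and its centre is at (539,-318). I'll align and approach along the plate.

Emit:
{"method": "servo_tool", "body": {"rows": [[0, -1, -1.4, -3.5, -16, 0, 0.5], [0, -1, -1.4, -3.5, -16, 0, 0.5], [0, 0, 0, -10, 0, -17, 0.5], [0, 0, 0, -10, 0, -17, 0.5], [0, 0, 0, -10, -0.5, -17, 0.5], [0, 0, 0, -10, -0.5, -17, 0.5], [0, 0, 0, -10, -0.5, -17.5, 0.5], [0, 0, 0, -6, 0, -11, 0.5], [0, 0, 0, 0, 0, 0, 0.5]]}}

```text
clock: 17.95
eef_pos: [522.2, -320.8, 67.3]
eef_rot: [-2.621, 0.017, 1.596]
wrist_force: [-1.0, -0.6, 1.2]
finger_gap: 46.7
finger_force: 0.0
```

Run:
```python
from h import *
s=manip.read_state(); print(s['eef_pos'],s['finger_gap'],s['clock'],s['wrist_force'])
print(Ro.from_euler('xyz',s['eef_rot']).as_matrix())
```

```text
[ 522.2  -320.8    67.29] 46.654662322353865 17.95 [-0.95 -0.59  1.25]
[[-0.03  0.87 -0.5 ]
 [ 1.    0.01 -0.03]
 [-0.02 -0.5  -0.87]]
```

Emit:
{"method": "servo_tool", "body": {"rows": [[1, 0, 0, 0.5, 2, 0, 0.5], [0, 0, 0, 0, 0, 0, 0.95], [0, 0, 0, 0, 0, 0, 0.95], [0, 0, 0, 0, 0, 0, 0.95], [0, 0, 0, 0, 0, 0, 0.95], [0, 0, 0, 0, 0, 0, 0.95], [0, 0, 0, 0, 0, 0, 0.95]], "grip_force": 40}}

```text
clock: 18.82
eef_pos: [523.1, -318.3, 67.6]
eef_rot: [-2.622, -0.0, 1.597]
wrist_force: [-2.2, 0.8, 0.9]
finger_gap: 11.8
finger_force: 40.0
```

Emit:
{"method": "servo_tool", "body": {"rows": [[0, 0, 0, 5, 0, 9, 0.95], [0, 0, 0, 12, 0, 20, 0.95], [0, 0, 0, 12, 0, 20, 0.95], [0.15, -6, 0.6, 0, 20, 30, 0.95], [0.15, -6, 0.6, -10, 30, 30, 0.95], [0.15, -6, 0.6, -10, 40, 15, 0.95], [0.15, -6, 0.6, -10, 40, 0, 0.95], [0.15, -5.8, 0.2, -10, 40, 0, 0.95], [0, 0, 0, -10, 40, 0, 0.95], [0, 0, 0, -10, 32, 0, 0.95], [0, 0, 0, -8, 0, 0, 0.95], [0, 0, 0, 0, 0, 0, 0.95]]}}

```text
clock: 20.32
eef_pos: [484.3, -76.8, 192.1]
eef_rot: [3.14, 0.014, 1.641]
wrist_force: [0.4, -0.7, -2.9]
finger_gap: 11.7
finger_force: 40.0
```

Run:
```python
from h import *
s=manip.read_state(); print(s['eef_pos'],s['eef_rot'],s['finger_gap'],s['clock'],s['wrist_force'])
print(Ro.from_euler('xyz',s['eef_rot']).as_matrix())
c=cam('wrist',dict(eef_pos=np.array([507.29,-39.57,209.6]),eef_rot=np.array([3.141,0,1.639])))
im=cv2.imread('pics/w2.png').astype(int)
cab=np.array([535,-6.5]); Rz=np.array([[np.cos(.071),np.sin(.071)],[-np.sin(.071),np.cos(.071)]])
for row in (225,235,242):
    o=(im[row,:,2]-im[row,:,1]>20)&(np.arange(640)>280)&(np.arange(640)<420); x=np.where(o)[0]
    g=np.split(x,np.where(np.diff(x)>2)[0]+1)
    for k in g: print(row,k[0],k[-1],[(Rz@(onz(c,[(q,row)],31)[0,:2]-cab)).round(1).tolist() for q in(k[0]-.5,k[-1]+.5)])
for px in [(298,223.6)]: print('case',Rz@(onz(c,[px],79)[0,:2]-cab))
# new look
c,im=shot('wrist','w6'); print(proj(c,world((535,-6.5,.071),[[-47.5,-111,33],[-64.5,-111,33],[-47.5,-66,33],[-64.5,-66,33]])))
```

```text
[484.3  -76.75 192.05] [3.14 0.01 1.64] 11.700249665297859 20.325 [ 0.43 -0.65 -2.9 ]
[[-0.07  1.    0.  ]
 [ 1.    0.07 -0.01]
 [-0.01  0.   -1.  ]]
225 289 291 [[-70.0, -81.8], [-66.5, -81.8]]
225 309 312 [[-46.8, -81.9], [-42.2, -81.9]]
225 336 340 [[-15.5, -82.0], [-9.7, -82.0]]
225 360 360 [[12.4, -82.1], [13.6, -82.1]]
225 382 389 [[38.1, -82.3], [47.4, -82.3]]
235 289 291 [[-70.5, -94.3], [-66.9, -94.3]]
235 308 313 [[-48.2, -94.4], [-41.1, -94.4]]
235 336 340 [[-15.4, -94.5], [-9.5, -94.5]]
235 360 360 [[12.8, -94.6], [14.0, -94.7]]
235 384 388 [[41.0, -94.8], [46.9, -94.8]]
242 289 291 [[-70.8, -103.2], [-67.2, -103.3]]
242 308 312 [[-48.3, -103.3], [-42.4, -103.3]]
242 336 340 [[-15.3, -103.4], [-9.4, -103.4]]
242 359 360 [[11.9, -103.5], [14.2, -103.6]]
242 384 387 [[41.5, -103.7], [46.3, -103.8]]
case [-55.08 -62.27]
[[330.16 223.75]
 [314.68 223.78]
 [330.39 183.97]
 [314.3  183.99]]
```

View pics/w6.png

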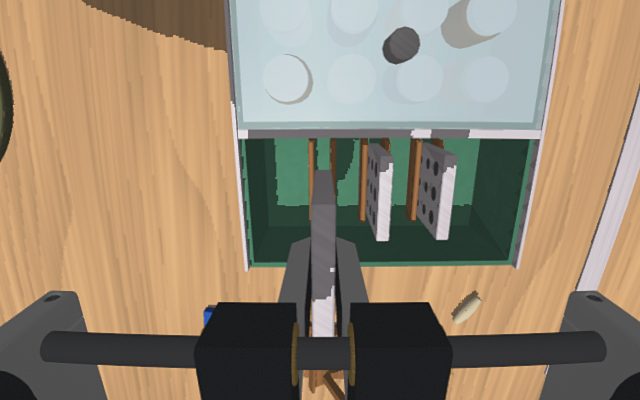

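The view shows the plate hanging vertically over the free slot. The slot's bars are at about x=312 and x=333 in the image, with the plate centred between them at x≈323. Lowering.

Emit:
{"method": "servo_tool", "body": {"rows": [[0.4, 0, 0, 0, 0, -20, 0.95], [0.4, 0, 0, 0, 0, -30, 0.95], [0, 0, 0, 0, 0, -30, 0.95], [0, 0, 0, 0, 0, -16, 0.95], [0, 0, 0, 0, 0, -8, 0.95], [0, 0, 0, 0, 0, -6, 0.95], [0, 0, 0, 0, 0, -6, 0.95], [0, 0, 0, 0, 0, -6, 0.95], [0, 0, 0, 0, 0, 0, 0.95]]}}

```text
clock: 21.5
eef_pos: [484.0, -76.3, 69.3]
eef_rot: [3.14, -0.001, 1.641]
wrist_force: [-0.3, 0.6, -2.0]
finger_gap: 12.0
finger_force: 40.0
```

Emit:
{"method": "servo_tool", "body": {"rows": [[0, 0, 0, 0, 0, -5, 0.95], [0, 0, 0, 0, 0, -4, 0.95], [0, 0, 0, 0, 0, -1, 0.95], [0, 0, 0, 0, 0, -1, 0.95], [0, 0, 0, 0, 0, 0, 0.95]]}}

```text
clock: 22.12
eef_pos: [484.2, -76.4, 58.6]
eef_rot: [3.14, -0.001, 1.641]
wrist_force: [0.7, -0.5, -2.1]
finger_gap: 11.3
finger_force: 40.0
```

Emit:
{"method": "servo_tool", "body": {"rows": [[0, 0, 0, 0, 0, -1, 0.95], [0, 0, 0, 0, 0, 0, 0.95], [0, 0, 0, 0, 0, 0, 0.8], [0, 0, 0, 0, 0, 0, 0.7], [0, 0, 0, 0, 0, 0, 0.7], [0, 0, 0, 0, 0, 0, 0.7], [0, 0, 0, 0, 0, 10, 0.7], [0, 0, 0, 0, 0, 30, 0.7], [0, 0, 0, 0, 0, 40, 0.6], [0, 0, 0, 0, 0, 30, 0.6], [0, 0, 0, 12, 31, 0, 0.5], [0, 0, 0, 12, 31, 0, 0.5], [0, 0, 0, 12, 32, 0, 0.5], [0, 0, 0, 10, 32, 0, 0.5], [0, 0, 0, 0, 0, 0, 0.5]]}}

```text
clock: 24.0
eef_pos: [530.4, 51.1, 168.0]
eef_rot: [3.14, -0.001, 1.643]
wrist_force: [-0.4, -0.6, -0.5]
finger_gap: 47.2
finger_force: 0.0
```

Run:
```python
from h import *
s=manip.read_state(); print(s['eef_pos'],s['eef_rot'],s['finger_gap'],s['clock'],s['wrist_force'])
c,im=shot('side','s7'); c2,i2=shot('wrist','w7')
a=cv2.resize(im[165:275,250:380],(520,440),interpolation=2); b=cv2.resize(i2,(280,175))
o=np.zeros((440,800,3),np.uint8);o[:,:520]=a;o[:175,520:]=b; cv2.imwrite('pics/s7c.png',o)
```

```text
[530.42  51.13 168.01] [ 3.14 -0.    1.64] 47.2100064005621 24.0 [-0.4  -0.55 -0.46]
```

View pics/s7c.png

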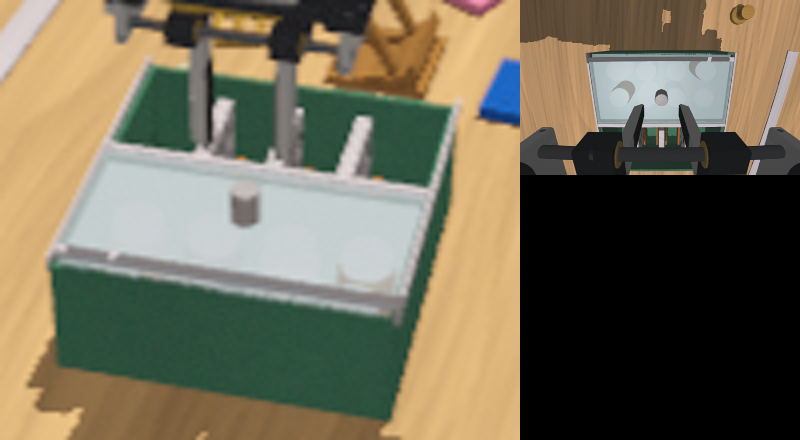

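All three items stand in the rack, with the new plate in the nearest slot at crop (355,150). The knob is at (245,203) in the crop. Gripping it and closing the door.

Emit:
{"method": "servo_tool", "body": {"rows": [[0, 0, 0, 0, -1.5, -20, 0.5], [0, 0, 0, 0, 0, -25, 0.5], [0, 0, 0, 0, 0, -12, 0.55], [0, 0, 0, 0, 0, 0, 0.85], [0, 0, 0, 0, 0, 0, 0.85], [0, 0, 0, 0, 0, 0, 0.85], [0, 0, 0, 0, 0, 0, 0.85], [0, 0, 0, 0.6, -8, 0, 0.85], [0, 0, 0, 1.1, -16, 0, 0.85], [0, 0, 0, 1.2, -16, 0, 0.85], [0, 0, 0, 1.1, -16, 0, 0.85], [0, 0, 0, 1.2, -16, 0, 0.85], [0, 0, 0, 1.1, -16, 0, 0.85], [0, 0, 0, 1.1, -16, 0, 0.85], [0, 0, 0, 0.6, -9, 0, 0.85], [0, 0, 0, 0.3, -5, 0, 0.85], [0, 0, 0, 0, 0, 0, 0.85]], "grip_force": 20}}

```text
clock: 26.22
eef_pos: [539.2, -70.4, 111.5]
eef_rot: [3.138, 0.0, 1.64]
wrist_force: [1.0, -0.4, 5.3]
finger_gap: 21.7
finger_force: 20.0
```

Emit:
{"method": "servo_tool", "body": {"rows": [[0, 0, 0, 0.1, -1, 0, 0.85], [0, 0, 0, 0, 0, 0, 0.85]]}}

```text
clock: 26.48
eef_pos: [539.3, -70.9, 111.5]
eef_rot: [3.138, -0.0, 1.641]
wrist_force: [-0.2, -0.1, 6.1]
finger_gap: 21.2
finger_force: 20.0
```

Emit:
{"method": "servo_tool", "body": {"rows": [[0, 0, 0, 0, -1, 0, 0.85], [0, 0, 0, 0, 0, 0, 0.85]]}}

```text
clock: 26.72
eef_pos: [539.3, -71.7, 111.5]
eef_rot: [3.138, -0.0, 1.641]
wrist_force: [0.6, 1.3, 5.1]
finger_gap: 21.5
finger_force: 20.0
```

Emit:
{"method": "servo_tool", "body": {"rows": [[0, 0, 0, 0.1, -1.5, 0, 0.85], [0, 0, 0, 0, 0, 0, 0.85]]}}

```text
clock: 26.98
eef_pos: [539.3, -71.8, 111.5]
eef_rot: [3.138, -0.003, 1.641]
wrist_force: [-0.3, 11.4, 7.7]
finger_gap: 21.7
finger_force: 20.0
```

Emit:
{"method": "servo_tool", "body": {"rows": [[0, 0, 0, 0.1, -1.5, 0, 0.85], [0, 0, 0, 0, 0, 0, 0.85]]}}

```text
clock: 27.22
eef_pos: [539.3, -71.9, 111.4]
eef_rot: [3.138, -0.005, 1.641]
wrist_force: [0.5, 22.4, 8.7]
finger_gap: 21.8
finger_force: 20.0
```

The door is against its end stop. I'll relax the push, release, rise clear and take a final look.

Emit:
{"method": "servo_tool", "body": {"rows": [[0, 0, 0, 0, 2.2, 0, 0.85], [0, 0, 0, 0, 0, 0, 0.5], [0, 0, 0, 0, 0, 0, 0.5], [0, 0, 0, 0, 0, 0, 0.5], [0, 0, 0, 0, 0, 20, 0.5], [0, 0, 0, 0, 0, 40, 0.5], [0, 0, 0, 0, 30, 40, 0.5], [0, 0, 0, 0, 30, 20, 0.5], [0, 0, 0, 0, 0, 0, 0.5], [0, 0, 0, 0, 0, 0, 0.5]]}}

```text
clock: 28.48
eef_pos: [538.5, -13.1, 229.7]
eef_rot: [3.141, -0.001, 1.641]
wrist_force: [-0.2, -1.2, 0.0]
finger_gap: 46.8
finger_force: 0.0
```

Run:
```python
from h import *
s=manip.read_state(); print(s['eef_pos'],s['clock'],s['wrist_force'])
c,im=shot('side','s8'); c2,i2=shot('wrist','w8')
print(proj(c2,world((535,-6.5,.071),[[0,-64,132],[-56,-66,90]])))
a=i2[100:330,160:490]; a=cv2.resize(a,(500,348)); b=cv2.resize(im[150:350,220:420],(300,300))
o=np.zeros((348,800,3),np.uint8);o[:,:500]=a;o[:300,500:]=b; cv2.imwrite('pics/s8c.png',o)
```

```text
[538.54 -13.13 229.67] 28.475 [-0.21 -1.2   0.05]
[[319.92 261.89]
 [267.23 245.35]]
```

View pics/s8c.png

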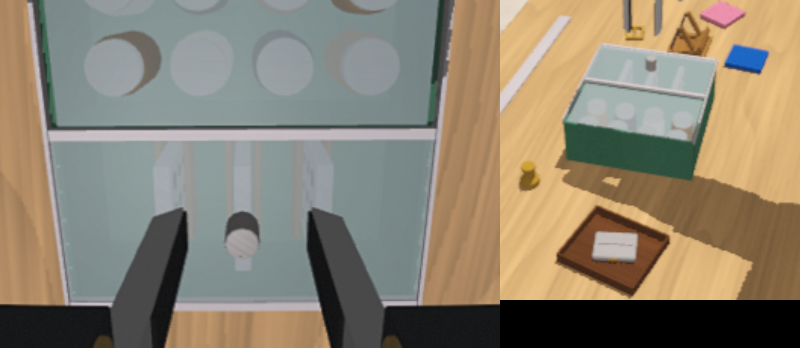

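The door is fully shut: its front edge covers the opening and the knob is at crop (242,240), where it should be when shut. The rack holds three plates, the case is flat in the tray, and the bystanders haven't moved.

```bash
python3 -c "
from cell import manip
print(manip.sign_off())"
```

```text
the job is handed in; nothing more can be done
None
```

I handed the job in at about 28.5 s of robot time: the cufflink case lies flat in the tray, the die plate stands in the slot it freed, and the glass door is closed against its end stop; the verdict was not shown.

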